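# Load a fuse into a bench test set, close its bayonet cap and switch on

### The arm

A 7-joint arm with a two-finger parallel gripper is mounted at the origin on the work surface. World frame = base frame: x ahead of the robot, y to its left, z up, the work surface at z = 0. Lengths are in m, angles in rad, forces in N, time in s.
With the tool pointing down it reaches from about 0.425 to 1.025 m from the base axis. Payload 9.4 kg.
Tool frame: the origin (TCP) lies midway between the tips of the shut fingers; the grasp point (between the pads) lies 19 mm behind it; x points along the fingers, z is the direction in which the jaws open and shut, and the axes are right-handed (so a half turn about x gives the same grasp; the last joint's range is limited). The gripper opens to 85 mm and grips with 20 to 120 N. Pads are 22 mm wide; open, the fingers measure 114 mm over their backs; the gripper's body (76 mm by 85 mm) begins 54 mm behind the grasp point. The pads swing forward as they close: fully open they stand 13 mm farther back than shut.
Start: joints at [1.149, 0.599, -0.003, 1.599, 0.002, 0.943, -0.08], TCP at [0.245, -0.682, 0.231] pointing down, gripper open.
Joint ranges: [-2.57, 2.57], [-0.35, 1.97], [-1.29, 1.29], [0.11, 2.56], [-1.05, 4.19], [0.11, 1.86], [-2.63, 2.63]. Speed limits (rad/s): [2.22, 2.22, 3.01, 3.01, 3.14, 3.14, 3.14].

### API

Orientations are given as a unit quaternion [w, x, y, z].
In Python, from station import get_obs, snapshot, get_calibration, close_job gives the robot as it stands.
- The arm moves only by the tool step_arm, never from a script. Its argument "targets" is a list of rows, each an object of numbers: "claw": the opening, from -1 (shut) to 1 (fully open); "tx", "ty", "tz": the shift along the tool's x, y, z in units of 50 mm (1.0 is 50 mm); "spin": the turn about the tool's x in units of 5 degrees (1.0 is 5 degrees). A call has 1 to 10 rows; each row shifts and turns the commanded pose from where the row before left it, along the tool's axes as they then stand; what a row does not reach is not made up. A row lasts 1/8 s, in which the tool goes at most 62.5 mm and 10.7 degrees, less where a joint would pass 70% of its speed; a pose out of reach is approached as far as the arm can. A call is refused whole if a number of a shift passes 1 or a number of a turn 1, either way. A call with a gripper value outside its range is refused whole. The fingers move at their own pace and stop on an object; "squeeze" is the grip in N (left out, the last holds). Time passes only in rows, so rows that do not move let the fingers close. It gives the time, the measured TCP pose, the force and the opening at its end, in the units of the state.
- get_obs(): the state, without advancing time (a new reading comes with each control period).
- snapshot(name): name is "scene" or "top" or "wrist"; returns (picture, depth): 420x560x3 uint8, red, green, blue; 420x560 float32, m along the optical axis (not along the pixel's ray), 0 where there is no reading.
- get_calibration(name): a dict with "K" (3x3 intrinsics, pixels), "distortion" ([k1, k2, p1, p2, k3] as OpenCV has them; the pictures are not rectified), "T" (4x4, takes a point from camera to world coordinates); the wrist camera has in their place "tool_from_camera" (4x4, takes a point from camera to tool coordinates, whose origin is the TCP and whose axes are the tool frame's). Camera axes: x right, y down, z forward; pixel columns grow to the right and rows downward; lengths in m; the calibration is good to about 2 mm. A picture is of the moment at which its call begins: read the wrist's pose just before it. get_calibration takes no time and is no camera call.
- close_job(): hands the job in, once; it reports no verdict.
The state is a dict: "time_s": time; "joint_positions": joint angles; "joint_vel": joint speeds; "joint_efforts": joint torques, N m; "eef_pos": TCP position; "orientation": TCP orientation; "ft_force": force on the tool from outside, world axes, zero at the start; "moment": the same for the moment, N m; "finger_gap": finger opening in m.
Only numpy, scipy, OpenCV 4.12 (cv2) and the standard library are available. Lean on these libraries where they do the work, as an engineer would, in place of code of your own. Each camera call takes 0.05 s, during which the arm holds its last target. There are 200 camera calls.

### The job

Take the red-banded fuse out of the blue tray and stand it in the fuse holder on the grey test set. Then fit the orange cap over it: lugs through the slots, push down against the spring and twist clockwise to the stop until it locks. Only then throw the test set's lever fully over to on, and let go; leave the blue-banded fuses, the pressure gauge and the screwdriver where they are.

Things in the scene. Friction and masses are not known exactly. Their poses are not given: they have to be found in the camera images.
- testset: Low grey metal case, 190 (its x) by 280 (its y) by 52 mm high, fixed to the bench, dark panel on its flat top at 52 mm; position and yaw vary. Origin: centre of its underside; z up. It carries the fuse holder at (0, +60) mm and the lever at (0, -75) mm in its own x, y.
- holder: Round aluminium bayonet fuse holder on the test set's panel, turned with it. Origin: on its axis, on the floor where the fuse stands, 52 mm above the bench; z up. Collar 74 mm outside diameter, top 27 mm above the origin. In its middle a copper guide tube, bore 17 mm (20 mm in its top 2.5 mm), outside 24 mm, top 18 mm above the origin, takes the fuse.
- holder_slot (a point): One of two slots, 12 mm wide, along the holder's +x and -x (blue dot on the rim beside each); this point is at the collar's top, 26 mm from the axis on +x. They cut the flange around the 44 mm mouth (22 to 27 mm above the holder's origin), out to 32 mm from the axis.
- holder_lock (a point): Where a lug ends (red dot on the rim beside it), collar's top, 26 mm from the axis: 60 degrees clockwise from +x, seen from above, against a stop; the other way is blocked. There is one opposite. Here the flange's underside is 2 mm higher (24 mm above the holder's origin); the spring lifts the lug into this recess. Locked, the cap's foot is 19 mm above the holder's origin.
- follower (a joint): How far the spring-loaded black ring (26 to 40 mm diameter, around the guide tube) is pressed down, m, 0 to 0.008. Its top rests 21 mm above the holder's origin and pushes the cap's foot up with 3 N at first, 7 N at the bottom. The cap's foot must be below 17 mm for the lugs to pass under the flange; 13 mm is the bottom.
- cap: Orange bayonet cap, hollow, open below: 41 mm diameter, 44 mm high, inside 28 mm wide, 40 deep; 0.08 to 0.15 kg. On top a grip bar 40 mm long (its x), 16 wide (y), 44 to 66 mm above the foot, white line along it. At the foot two steel lugs along +x and -x, 9 wide, 5 high, out to 27.5 mm; works either way round. Origin: centre of its foot, z up. Starts upright on the bench.
- tray: Blue plastic pocket tray fixed to the bench, 56 (its x) by 156 (its y) by 24 mm high; three square pockets 17 mm wide and 18 mm deep at y = -50, 0 and +50 mm. Origin: centre of its underside; z up.
- fuse_red: The fuse to load: white cartridge fuse, steel ends, red band and red dots, 14 mm diameter, 51 mm long, 0.03 kg. Origin: centre of its lower end; z along it, up. It stands upright in any one of the three pockets, origin 6 mm above the bench, its upper 33 mm sticking out. Seated in the holder its upper 24 mm stick out above the collar.
- fuse_blue1: Same fuse with a blue band, in another pocket; to be left there.
- fuse_blue2: Same fuse with a blue band, in another pocket; to be left there.
- mains (a joint): Angle of the test set's toggle lever about the test set's y axis, rad: 0 = off, leaning 0.5 rad towards the test set's -x; 1.0 = fully on, leaning 0.5 rad towards its +x (the side with the green patch). It turns about a line 22 mm above the panel, needs about 1.5 N at the ball, and stays where it is left.
- mains_tip (a point): Centre of the red ball, 26 mm in diameter, on the end of the lever, 50 mm from the lever's pivot (the stem is 10 mm thick; its grey block is 70 by 50 mm and 25 mm high on the panel).
- gauge: Orange-rimmed pressure gauge, 104 mm in diameter, 33 mm high, lying on the bench face up, loose, with a brass stem. Origin: centre of its back. Leave alone.
- driver: Loose screwdriver about 180 mm long lying on the bench. Leave alone.
Not all that is in view belongs to the job. Leave any black or purple look-alike of the cap alone.

How it is judged:
On the way, in this order (a step that is already met when the one before it is completed fails the run):
1. the red-banded fuse is lifted clear of the tray (z of fuse_red in the frame of tray above 0.03 m), for 0.1 s.
2. the red-banded fuse stands on the floor of the fuse holder, upright (horizontal distance between fuse_red and holder below 0.004 m and z of fuse_red in the frame of holder between -0.003 and 0.004 m and angle between fuse_red's own z axis and vertical below 0.2 rad), for 0.2 s.
3. the cap is locked on the holder: pushed in, turned clockwise to the stop and risen into the recess, over the seated fuse (all of step 2 and horizontal distance between cap and holder below 0.004 m and z of cap in the frame of holder between 0.0174 and 0.0206 m and angle between cap's own z axis and vertical below 0.08 rad and angle between the x axis of cap and the x axis of holder, either way round above 0.92 rad), for 0.2 s.
4. the lever is thrown over to on (value of joint mains above 0.85 rad), for 0.2 s.
At the end, for the whole second after the job is handed in: Red-banded fuse stands in the holder (4 mm of axis and floor, tilt under 0.2 rad); cap locked over it (axis 4 mm, foot 17.4 to 20.6 mm above the holder origin, tilt under 0.08 rad, turned 0.92 rad or more from the slots); lever beyond 0.85 rad; all at rest (all of step 3 and value of joint mains above 0.85 rad and linear speed of each of cap, fuse_red below 0.02 m/s); the robot touches nothing.
It fails at once if the lever is moved to on (past 0.5 rad) before the cap is locked (value of joint mains above 0.5 rad and not (horizontal distance between cap and holder below 0.004 m and z of cap in the frame of holder between 0.0174 and 0.0206 m and angle between the x axis of cap and the x axis of holder, either way round above 0.92 rad)).
It fails at once if a blue-banded fuse is moved by more than 15 mm (distance of any of fuse_blue1, fuse_blue2 from where it was at the start of the episode above 0.015 m).
It fails at once if the gauge or the screwdriver is pushed by more than 20 mm (distance of any of gauge, driver from where it was at the start of the episode above 0.02 m).
It also fails if it takes over 69 s, if anything falls off the work surface, if the arm or the gripper's body presses on something with over 40 N, if the wrist force passes 120 N, or if a joint passes its speed limit or range.

## Working session

There is one attempt and no reset: what is moved stays moved. The work goes in short steps, Python scripts to look and compute and a tool call to move; the robot and the scene stay as the last step left them, time stands still between calls to the robot, and variables do not carry over. Pictures are saved under pics/ and viewed, about 8 in all and at most 12, crops included, and the job is handed in when it is done.

Besides the shell and the picture viewer there is one more tool, called as name(argument=value, ...) on one line, values as JSON. step_arm: Moves the arm, as the interface text tells. Its arguments: {"type":"object","properties":{"targets":{"type":"array"},"squeeze":{"type":"number"}},"required":["targets"]}

```bash
mkdir -p pics; ls; cat > h.py <<'E'
import numpy as np, cv2
from station import get_obs, snapshot, get_calibration
from scipy.spatial.transform import Rotation as R
def tool():
    o=get_obs(); q=o['orientation']; T=np.eye(4)
    T[:3,:3]=R.from_quat([q[1],q[2],q[3],q[0]]).as_matrix(); T[:3,3]=o['eef_pos']; return T
def shot(name,fn):
    T=tool() if name=='wrist' else None
    im,d=snapshot(name); c=get_calibration(name)
    T=T@np.array(c['tool_from_camera']) if name=='wrist' else np.array(c['T'])
    np.savez(f'pics/{fn}.npz',im=im,d=d,K=c['K'],D=c['distortion'],T=T)
    cv2.imwrite(f'pics/{fn}.png',im[:,:,::-1]); return im,d
def load(fn): return np.load(f'pics/{fn}.npz')
def ray(s,u,v):
    p=cv2.undistortPoints(np.array([[[u,v]]],float),s['K'],s['D'])[0,0]
    return s['T'][:3,:3]@np.array([p[0],p[1],1.]), s['T'][:3,3]
def atz(s,u,v,z):
    r,o=ray(s,u,v); return o+r*(z-o[2])/r[2]
def atd(s,u,v):
    r,o=ray(s,u,v); d=s['d'][int(v)-1:int(v)+2,int(u)-1:int(u)+2]; d=d[d>0]
    return o+r*np.median(d) if len(d) else None
def crop(fn,u0,v0,u1,v1,k,out):
    im=cv2.imread(f'pics/{fn}.png')[v0:v1,u0:u1]; cv2.imwrite(f'pics/{out}.png',cv2.resize(im,None,fx=k,fy=k,interpolation=cv2.INTER_CUBIC))
def proj(s,p):
    Ti=np.linalg.inv(s['T']); q=Ti[:3,:3]@np.array(p,float)+Ti[:3,3]
    return cv2.projectPoints(q[None],np.zeros(3),np.zeros(3),s['K'],s['D'])[0][0,0]
E
python3 - <<'E'
from h import *
shot('top','top0'); shot('scene','sc0')
a=cv2.imread('pics/top0.png');
cv2.imwrite('pics/top0b.png',cv2.resize(a,None,fx=1.42,fy=1.42))
s=load('top0');print(s['T'],tool())
E
```

```text
pics
[[ 0.05530427 -0.9781717   0.20030366  0.29536131]
 [-0.99846493 -0.05356953  0.01407452 -0.0275656 ]
 [-0.00303712 -0.20077456 -0.97963276  1.44813534]
 [ 0.          0.          0.          1.        ]] [[-5.98745018e-04  9.41127151e-01  3.38052256e-01  2.44893770e-01]
 [ 1.28992832e-03  3.38052762e-01 -9.41126275e-01 -6.81936245e-01]
 [-9.99998989e-01 -1.27431488e-04 -1.41639398e-03  2.30482598e-01]
 [ 0.00000000e+00  0.00000000e+00  0.00000000e+00  1.00000000e+00]]
```

View pics/top0b.png

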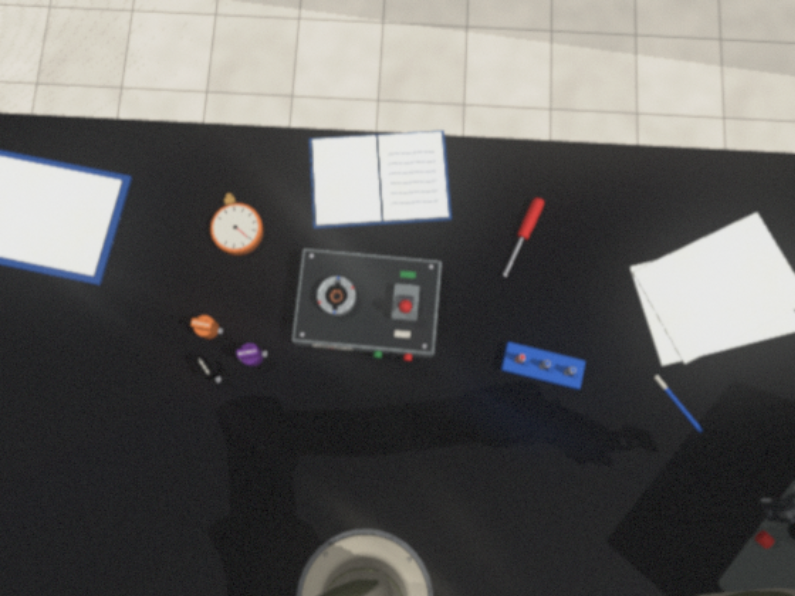

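The top view (1.42×) shows three fuses in the tray at (522,358), (547,364) and (571,371), with the left one looking red. There are three caps: orange (205,326), purple (250,353) and black (208,368). The orange one is the match. I'll confirm both in one enlarged montage.

```bash
python3 - <<'E'
from h import *
a=cv2.imread('pics/top0.png')
def c(u0,v0,w,h,k): return cv2.resize(a[v0:v0+h,u0:u0+w],None,fx=k,fy=k,interpolation=cv2.INTER_CUBIC)
t=c(345,230,80,55,5); p=c(125,210,80,55,5); q=c(200,170,120,82,5)
q=cv2.resize(q,(800,int(800*q.shape[0]/q.shape[1])))[:, :]
q=cv2.resize(q,(476,325))
out=np.zeros((600,800,3),np.uint8); out[:275,:400]=t; out[:275,400:]=p; out[275:,:476]=q
cv2.imwrite('pics/m1.png',out)
E
```

```text
(no output)
```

View pics/m1.png

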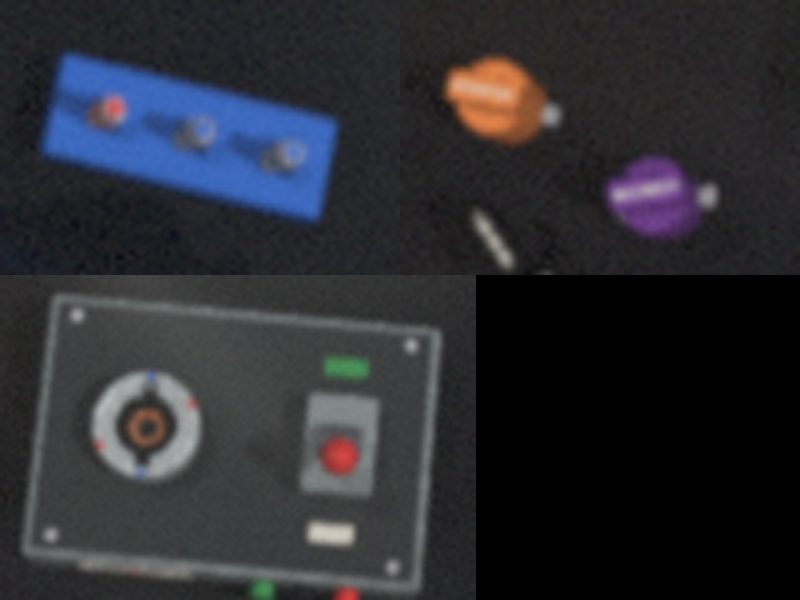

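```bash
python3 - <<'E'
from h import *
s=load('top0'); np.set_printoptions(precision=4,suppress=True)
P=lambda n,u,v,z: print(n,atz(s,u,v,z)[:2],'depth pt',atd(s,u,v))
P('red',367.8,251.2,.057);P('b1',385.6,256,.057);P('b2',403.2,260.6,.057)
for u,v in[(358,240.5),(412.7,254.2),(408.8,274),(353.5,261)]:P('tray',u,v,.024)
P('capA',135,227,.066);P('capB',148,229.6,.066);P('capmid',141.5,228.3,.066)
C=[atz(s,*p,.052)[:2] for p in[(214.4,175.0),(310.9,183.9),(305.4,248.9),(206.3,239.8)]]
C=np.array(C);c=C.mean(0);x=(C[0]+C[1]-C[2]-C[3])/2;y=(C[0]+C[3]-C[1]-C[2])/2
print('set',c,np.linalg.norm(x),np.linalg.norm(y),np.degrees(np.arctan2(x[1],x[0])),np.degrees(np.arctan2(-y[0],y[1])))
th=np.arctan2(-y[0],y[1]);r=np.array([[np.cos(th),-np.sin(th)],[np.sin(th),np.cos(th)]])
print('holder exp',c+r@[0,.06],'lever',c+r@[0,-.075], 'ball',c+r@[-.024,-.075])
P('tube',236.8,208.3,.070);P('bd1',238.3,196,.079);P('bd2',235.3,219.4,.079);P('ball',285.7,215.6,.118)
P('gauge',166,161,.033);P('drv',371,160,.02)
E
```

```text
red [ 0.4705 -0.2791] depth pt [ 0.4703 -0.2789  0.0583]
b1 [ 0.4599 -0.3281] depth pt [ 0.4598 -0.3277  0.0585]
b2 [ 0.45   -0.3763] depth pt [ 0.45   -0.3765  0.0565]
tray [ 0.5035 -0.2569] depth pt [ 0.507  -0.2608  0.    ]
tray [ 0.4731 -0.4112] depth pt [ 0.476  -0.4174  0.0008]
tray [ 0.4171 -0.4003] depth pt [ 0.4192 -0.4068 -0.0007]
tray [ 0.4449 -0.2455] depth pt [ 0.4471 -0.2488  0.0029]
capA [0.5011 0.3652] depth pt [0.5011 0.3653 0.0659]
capB [0.4958 0.3286] depth pt [0.4961 0.329  0.0645]
capmid [0.4985 0.3469] depth pt [0.4983 0.3466 0.0672]
set [0.5662 0.0259] 0.18629298301785185 0.27557388186334175 -2.4302760861475776 -2.2176134144669533
holder exp [0.5685 0.0859] lever [ 0.5633 -0.049 ] ball [ 0.5393 -0.0481]
tube [0.5683 0.0877] depth pt [0.5718 0.0892 0.0521]
bd1 [0.6013 0.0852] depth pt [0.6018 0.0854 0.077 ]
bd2 [0.5353 0.0889] depth pt [0.5363 0.0894 0.0733]
ball [ 0.5461 -0.0479] depth pt [ 0.5433 -0.0477  0.1329]
gauge [0.7041 0.3058] depth pt [0.705  0.3065 0.03  ]
drv [ 0.7436 -0.2905] depth pt [ 0.7426 -0.29    0.023 ]
```

```bash
cat > plan.py <<'E'
import sys; from h import *
def plan(x,y,z,ang=None,n=None,claw=None):
    T=tool(); p=T[:3,3].copy(); a=np.degrees(np.arctan2(T[1,2],T[0,2])); ang=a if ang is None else ang
    d=np.array([x,y,z])-p; da=(ang-a+180)%360-180 if abs(ang-a)<=180 else ang-a
    m=max(abs(da)/5,np.abs(d).max()/.046 if 0 else np.linalg.norm(d)/.05)
    n=n or int(np.ceil(m-1e-3)); o=[]
    for i in range(n):
        r=np.radians(a+da*i/n); s=d/n/.05
        o.append('{"tx":%.2f,"ty":%.2f,"tz":%.2f,"spin":%.2f}'%(-s[2],-s[0]*np.sin(r)+s[1]*np.cos(r),s[0]*np.cos(r)+s[1]*np.sin(r),-da/n/5))
    print('at',p.round(4),'ang %.1f'%a,'rows',n,'da %.1f'%da)
    for i in range(0,n,10): print(', '.join(o[i:i+10]));print()
if __name__=='__main__':
    v=[float(t) for t in sys.argv[1:]]; plan(*v[:3],*( [v[3]] if len(v)>3 else []),**({'n':int(v[4])} if len(v)>4 else {}))
E
python3 plan.py .4705 -.279 .16 -12; python3 -c "
from h import *
print(get_calibration('wrist')['tool_from_camera'])"
```

```text
at [ 0.2449 -0.6819  0.2305] ang -70.2 rows 12 da 58.2
{"tx":0.12,"ty":0.58,"tz":-0.50,"spin":-0.97}, {"tx":0.12,"ty":0.62,"tz":-0.45,"spin":-0.97}, {"tx":0.12,"ty":0.66,"tz":-0.40,"spin":-0.97}, {"tx":0.12,"ty":0.69,"tz":-0.34,"spin":-0.97}, {"tx":0.12,"ty":0.72,"tz":-0.28,"spin":-0.97}, {"tx":0.12,"ty":0.74,"tz":-0.22,"spin":-0.97}, {"tx":0.12,"ty":0.75,"tz":-0.16,"spin":-0.97}, {"tx":0.12,"ty":0.76,"tz":-0.09,"spin":-0.97}, {"tx":0.12,"ty":0.77,"tz":-0.03,"spin":-0.97}, {"tx":0.12,"ty":0.77,"tz":0.04,"spin":-0.97}

{"tx":0.12,"ty":0.76,"tz":0.10,"spin":-0.97}, {"tx":0.12,"ty":0.75,"tz":0.17,"spin":-0.97}

[[ 4.28226188e-04 -3.16588448e-01  9.48562898e-01 -1.43686190e-01]
 [ 3.77793629e-04 -9.48562866e-01 -3.16588608e-01  8.13544297e-02]
 [ 9.99999837e-01  4.93932552e-04 -2.86594362e-04 -7.48712744e-04]
 [ 0.00000000e+00  0.00000000e+00  0.00000000e+00  1.00000000e+00]]
```

step_arm(targets=[{"claw": 1,"tx": 0.12,"ty": 0.58,"tz": -0.5,"spin": -0.97},{"tx": 0.12,"ty": 0.62,"tz": -0.45,"spin": -0.97},{"tx": 0.12,"ty": 0.66,"tz": -0.4,"spin": -0.97},{"tx": 0.12,"ty": 0.69,"tz": -0.34,"spin": -0.97},{"tx": 0.12,"ty": 0.72,"tz": -0.28,"spin": -0.97},{"tx": 0.12,"ty": 0.74,"tz": -0.22,"spin": -0.97},{"tx": 0.12,"ty": 0.75,"tz": -0.16,"spin": -0.97},{"tx": 0.12,"ty": 0.76,"tz": -0.09,"spin": -0.97},{"tx": 0.12,"ty": 0.77,"tz": -0.03,"spin": -0.97},{"tx": 0.12,"ty": 0.77,"tz": 0.04,"spin": -0.97}])

```text
validation failed for argument at $.ta...
```

step_arm(targets=[{"tx": 0.12,"ty": 0.76,"tz": 0.1,"spin": -0.97},{"tx": 0.12,"ty": 0.75,"tz": 0.17,"spin": -0.97},{"tx": 0}])

```text
validation failed for argument at $.ta...
```

```bash
python3 - <<'E'
from h import *
shot('wrist','w1'); s=load('w1')
print(tool()[:3].round(4)); print(get_obs()['joint_positions'],get_obs()['time_s'])
print(proj(s,[.4705,-.279,.057]))
E
```

```text
[[-6.000e-04  9.411e-01  3.380e-01  2.449e-01]
 [ 1.200e-03  3.380e-01 -9.411e-01 -6.820e-01]
 [-1.000e+00 -1.000e-04 -1.300e-03  2.306e-01]]
[ 1.14929186  0.59999585 -0.0024951   1.59997275  0.00177691  0.94292162
 -0.07979473] 0.15
[-180.43448321 -330.22221375]
```

View pics/w1.png

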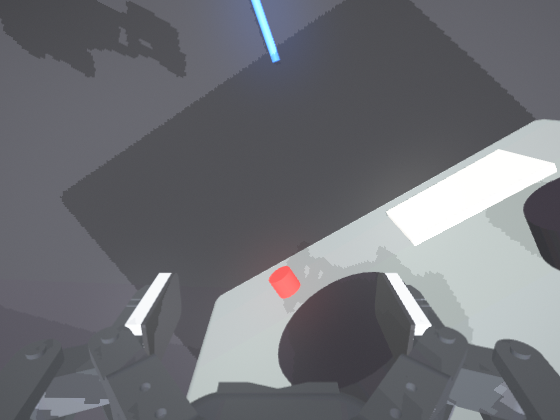

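The moves were refused, so this picture only shows the start pose. Every row probably needs all five fields, so I'll send them complete.

step_arm(targets=[{"claw": 1,"tx": 0.12,"ty": 0.58,"tz": -0.5,"spin": -0.97},{"claw": 1,"tx": 0.12,"ty": 0.62,"tz": -0.45,"spin": -0.97},{"claw": 1,"tx": 0.12,"ty": 0.66,"tz": -0.4,"spin": -0.97},{"claw": 1,"tx": 0.12,"ty": 0.69,"tz": -0.34,"spin": -0.97},{"claw": 1,"tx": 0.12,"ty": 0.72,"tz": -0.28,"spin": -0.97},{"claw": 1,"tx": 0.12,"ty": 0.74,"tz": -0.22,"spin": -0.97},{"claw": 1,"tx": 0.12,"ty": 0.75,"tz": -0.16,"spin": -0.97},{"claw": 1,"tx": 0.12,"ty": 0.76,"tz": -0.09,"spin": -0.97},{"claw": 1,"tx": 0.12,"ty": 0.77,"tz": -0.03,"spin": -0.97},{"claw": 1,"tx": 0.12,"ty": 0.77,"tz": 0.04,"spin": -0.97}], squeeze=40)

```text
time_s: 1.4
eef_pos: [0.4343, -0.3463, 0.171]
orientation: [0.695, 0.132, 0.695, -0.132]
ft_force: [-0.1, -0.2, -0.4]
finger_gap: 0.0856
```

step_arm(targets=[{"claw": 1,"tx": 0.12,"ty": 0.76,"tz": 0.1,"spin": -0.97},{"claw": 1,"tx": 0.12,"ty": 0.75,"tz": 0.17,"spin": -0.97},{"claw": 1,"tx": 0,"ty": 0,"tz": 0,"spin": 0}])

```text
time_s: 1.78
eef_pos: [0.4732, -0.2774, 0.1589]
orientation: [0.703, 0.073, 0.703, -0.072]
ft_force: [-0.2, -0.1, 0.2]
finger_gap: 0.0858
```

```bash
cat >> plan.py <<'E'
E
sed -i 's/{"tx"/{"claw":C,"tx"/' plan.py
python3 - <<'E'
from h import *
shot('wrist','w2'); s=load('w2')
print(tool()[:3].round(4)); print(get_obs()['joint_positions'],get_obs()['time_s'])
print(proj(s,[.4705,-.279,.057]))
E
```

```text
[[-4.000e-04  2.063e-01  9.785e-01  4.721e-01]
 [ 5.000e-04  9.785e-01 -2.063e-01 -2.793e-01]
 [-1.000e+00  4.000e-04 -5.000e-04  1.590e-01]]
[ 0.62942522  0.49972782 -0.27947615  2.06002062  0.23170387  0.61155012
 -0.01607035] 1.825
[275.22148202 210.49268568]
```

View pics/w2.png

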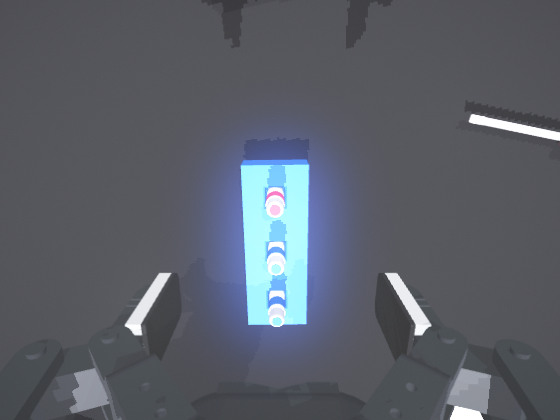

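The red-band fuse's top is at (275,210), matching the prediction of (275.2,210.5). The blue ones are at (276,268) and (277,318). I'll descend and grip.

step_arm(targets=[{"claw": 1,"tx": 0.8,"ty": 0,"tz": -0.03,"spin": 0},{"claw": 0.4,"tx": 0.8,"ty": 0,"tz": 0,"spin": 0},{"claw": 0,"tx": 0.82,"ty": 0,"tz": 0,"spin": 0},{"claw": -1,"tx": 0,"ty": 0,"tz": 0,"spin": 0},{"claw": -1,"tx": 0,"ty": 0,"tz": 0,"spin": 0},{"claw": -1,"tx": 0,"ty": 0,"tz": 0,"spin": 0},{"claw": -1,"tx": 0,"ty": 0,"tz": 0,"spin": 0}], squeeze=40)

```text
time_s: 2.7
eef_pos: [0.4707, -0.2807, 0.0396]
orientation: [0.704, 0.074, 0.702, -0.075]
ft_force: [-0.3, 0.2, -0.5]
finger_gap: 0.0121
```

step_arm(targets=[{"claw": -1,"tx": 0,"ty": 0,"tz": 0,"spin": 0},{"claw": -1,"tx": -0.3,"ty": 0,"tz": 0,"spin": 0},{"claw": -1,"tx": -0.7,"ty": 0,"tz": 0,"spin": 0},{"claw": -1,"tx": -1,"ty": 0,"tz": 0,"spin": 0},{"claw": -1,"tx": -0.6,"ty": 0,"tz": 0,"spin": 0}])

```text
time_s: 3.32
eef_pos: [0.4705, -0.2803, 0.1714]
orientation: [0.704, 0.074, 0.702, -0.074]
ft_force: [0.2, -0.8, -0.1]
finger_gap: 0.0125
```

```bash
python3 plan.py .566 .087 .17 -12;python3 - <<'E'
from h import *
shot('wrist','w3')
E
```

```text
at [ 0.4705 -0.2803  0.1714] ang -12.0 rows 8 da 0.0
{"claw":C,"tx":0.00,"ty":0.95,"tz":0.04,"spin":-0.00}, {"claw":C,"tx":0.00,"ty":0.95,"tz":0.04,"spin":-0.00}, {"claw":C,"tx":0.00,"ty":0.95,"tz":0.04,"spin":-0.00}, {"claw":C,"tx":0.00,"ty":0.95,"tz":0.04,"spin":-0.00}, {"claw":C,"tx":0.00,"ty":0.95,"tz":0.04,"spin":-0.00}, {"claw":C,"tx":0.00,"ty":0.95,"tz":0.04,"spin":-0.00}, {"claw":C,"tx":0.00,"ty":0.95,"tz":0.04,"spin":-0.00}, {"claw":C,"tx":0.00,"ty":0.95,"tz":0.04,"spin":-0.00}
```

View pics/w3.png

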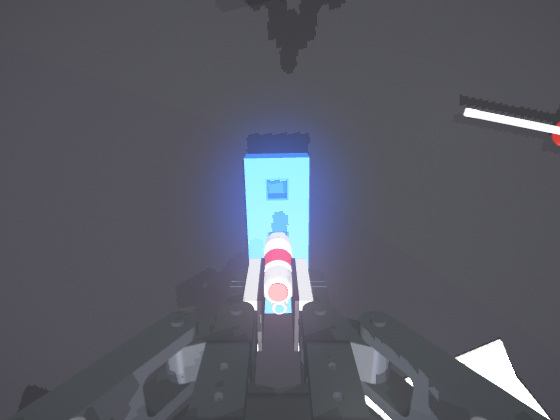

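The red fuse is held upright: top at (278,292), lower end near (279,238). I'll lift a bit more to clear the lever ball, then go above the holder.

step_arm(targets=[{"claw": -1,"tx": -0.4,"ty": 0.9,"tz": 0.04,"spin": 0},{"claw": -1,"tx": -0.4,"ty": 0.95,"tz": 0.04,"spin": 0},{"claw": -1,"tx": 0,"ty": 0.95,"tz": 0.04,"spin": 0},{"claw": -1,"tx": 0,"ty": 0.95,"tz": 0.04,"spin": 0},{"claw": -1,"tx": 0,"ty": 0.95,"tz": 0.04,"spin": 0},{"claw": -1,"tx": 0,"ty": 0.95,"tz": 0.04,"spin": 0},{"claw": -1,"tx": 0,"ty": 0.95,"tz": 0.04,"spin": 0},{"claw": -1,"tx": 0,"ty": 0.6,"tz": 0.04,"spin": 0},{"claw": -1,"tx": 0,"ty": 0,"tz": 0,"spin": 0}])

```text
time_s: 4.5
eef_pos: [0.5611, 0.0716, 0.2089]
orientation: [0.704, 0.073, 0.703, -0.072]
ft_force: [-0.3, -0.3, -0.3]
finger_gap: 0.0121
```

```bash
python3 - <<'E'
from h import *
s3=load('w3');T=tool();
import numpy as np
shot('wrist','w4'); s=load('w4'); print(tool()[:3].round(4),get_obs()['time_s'])
h=np.array([.5684,.087,.07])
print('tube',proj(s,h),'collar',proj(s,[.5684,.087,.079]))
T=tool()
for x in(-.0174,.0336): print('fuse',proj(s,(T@[x,0,0,1])[:3]))
E
```

```text
[[-0.      0.2064  0.9785  0.5607]
 [ 0.      0.9785 -0.2064  0.0695]
 [-1.      0.     -0.      0.2087]] 4.55
tube [282.92277353 175.4600947 ] collar [283.0802302  177.93071468]
fuse [278.6725596  299.94384542]
fuse [278.44387272 248.9335044 ]
```

View pics/w4.png

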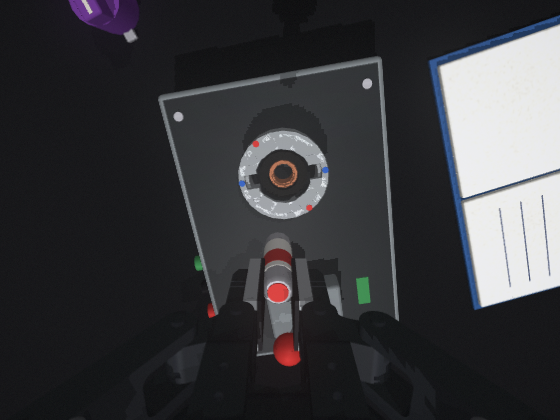

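```bash
python3 - <<'E'
from h import *
np.set_printoptions(precision=4,suppress=True)
s=load('w4'); im=s['im'].astype(int); T=tool(); Ti=np.linalg.inv(T)
tl=lambda p: (Ti@np.r_[p,1])[:3]
# red top dot
r=(im[:,:,0]>150)&(im[:,:,1]<70)
v,u=np.nonzero(r[275:310,262:294]); u=u+262; v=v+275
print('dot px',u.mean(),v.mean(),'depth tool',tl(atd(s,u.mean(),v.mean())))
# fuse side points: middle column ridge
for vv in range(234,306,6):
    row=[tl(p) for uu in range(266,291,3) if (p:=atd(s,uu,vv)) is not None and p[2]>.15]
    if row:
        row=np.array(row); print(vv,len(row),'tool x %.4f y %.4f zmin %.4f zmax %.4f'%(*np.median(row[:,:2],0),row[:,2].min(),row[:,2].max()))
a=atz(s,325,170,.079);b=atz(s,242,183,.079);print('holder yaw',np.degrees(np.arctan2(*(a-b)[1::-1])),(a+b)/2,np.linalg.norm(a-b))
# copper ring centroid
c=(im[:,:,0]>im[:,:,2]+50)&(im[:,:,0]>90); v,u=np.nonzero(c[155:195,265:302]); 
e=(u.min()+u.max())/2+265,(v.min()+v.max())/2+155; print('tube',e,atz(s,*e,.07),u.max()-u.min())
cv2.imwrite('pics/x.png',im[:,:,::-1])
E
```

```text
dot px 278.3738738738739 291.68918918918916 depth tool [-0.0196  0.0055 -0.0001]
234 4 tool x 0.0272 y 0.0119 zmin -0.0036 zmax 0.0013
240 8 tool x 0.0196 y 0.0117 zmin -0.0069 zmax 0.0045
246 9 tool x 0.0129 y 0.0114 zmin -0.0065 zmax 0.0060
252 9 tool x 0.0048 y 0.0120 zmin -0.0063 zmax 0.0057
258 9 tool x -0.0014 y 0.0119 zmin -0.0060 zmax 0.0054
264 9 tool x -0.0067 y 0.0116 zmin -0.0058 zmax 0.0052
270 9 tool x -0.0117 y 0.0113 zmin -0.0057 zmax 0.0051
276 9 tool x -0.0168 y 0.0113 zmin -0.0055 zmax 0.0049
282 9 tool x -0.0188 y 0.0096 zmin -0.0054 zmax 0.0048
288 9 tool x -0.0196 y 0.0072 zmin -0.0054 zmax 0.0047
294 9 tool x -0.0197 y 0.0044 zmin -0.0054 zmax 0.0048
300 7 tool x -0.0195 y 0.0014 zmin -0.0041 zmax 0.0036
holder yaw -2.6543400232404477 [0.5688 0.0881 0.079 ] 0.06895845462008941
tube (np.float64(282.5), np.float64(173.5)) [0.5684 0.0887 0.07  ] 27[ WARN:0@0.647] global loadsave.cpp:1063 imwrite_ Unsupported depth image for selected encoder is fallbacked to CV_8U.
```

step_arm(targets=[{"claw": -1,"tx": 0.2,"ty": 0.3,"tz": 0.08,"spin": 0},{"claw": -1,"tx": 0.7,"ty": 0,"tz": 0,"spin": 0},{"claw": -1,"tx": 0.6,"ty": 0,"tz": 0,"spin": 0},{"claw": -1,"tx": 0.2,"ty": 0,"tz": 0,"spin": 0},{"claw": -1,"tx": 0,"ty": 0,"tz": 0,"spin": 0}])

```text
time_s: 5.18
eef_pos: [0.5679, 0.0822, 0.1228]
orientation: [0.703, 0.074, 0.704, -0.074]
ft_force: [0.2, 0.6, -0.3]
finger_gap: 0.0122
```

```bash
python3 - <<'E'
from h import *
np.set_printoptions(precision=4,suppress=True)
shot('wrist','w5');s=load('w5'); T=tool(); print(T[:3,3],get_obs()['time_s'])
f=T@[-.018,.0052,-.0003,1]; print('fuse top',proj(s,f[:3]),'tube',proj(s,[.5684,.0887,.07]))
crop('w5',190,170,370,320,4,'w5c')
E
```

```text
[0.5683 0.0824 0.1236] 5.225
fuse top [278.6172 286.5711] tube [276.9857 222.8804]
```

View pics/w5c.png

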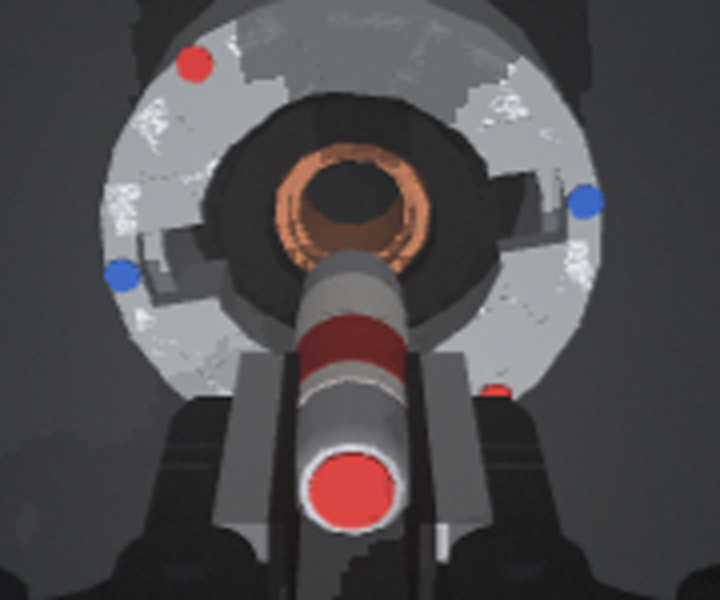

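```bash
python3 - <<'E'
from h import *
from scipy.optimize import least_squares
s=load('w5'); T=np.array(tool()); 
def pr(x,y,z): return proj(s,(T@[x,y,z,1])[:3])
def bot(x,y,z): 
    a=np.linspace(0,2*np.pi,60); return min(pr(x+.051,y+.007*np.cos(t),z+.007*np.sin(t))[1] for t in a)
def rim(x,y,z):
    a=np.linspace(0,2*np.pi,24); q=np.array([pr(x,y+.007*np.cos(t),z+.007*np.sin(t)) for t in a]); return np.ptp(q[:,0]),np.ptp(q[:,1])
f=lambda p: np.r_[pr(*p)-[278,292.3], bot(*p)-(170+250/4)]
r=least_squares(f,[-.018,.004,0],diff_step=1e-4); print('fuse top tool',r.x.round(4),r.fun,'rim px',rim(*r.x),'seen 26.5,22.5')
# tube outer ellipse top/bottom/left/right px -> fit centre at z .07
def tub(p):
    a=np.linspace(0,2*np.pi,40); q=np.array([proj(s,[p[0]+.012*np.cos(t),p[1]+.012*np.sin(t),p[2]]) for t in a])
    return np.r_[q[:,0].min()-(190+275/4),q[:,0].max()-(190+430/4),q[:,1].min()-(170+142/4)]
r2=least_squares(tub,[.5684,.0887,.07],diff_step=1e-4); print('tube',r2.x.round(4),r2.fun)
for xyz in (r2.x,[*atz(s,278.2,223.2,.07)]):
    t=np.linalg.inv(T)@np.r_[xyz,1]; print('tube tool',t[:3].round(4),'delta y,z',(t[1:3]-r.x[1:]).round(4), 'gap to floor', t[0]+.018-r.x[0]-.051)
E
```

```text
fuse top tool [-0.0132 -0.0006 -0.0006] [-1.70530257e-13  0.00000000e+00 -2.84217094e-14] rim px (np.float64(31.886760677231337), np.float64(27.685991804185278)) seen 26.5,22.5
tube [0.5689 0.0877 0.0694] [-2.95585778e-12 -2.16004992e-12 -5.68434189e-14]
tube tool [ 0.0542  0.0053 -0.0005] delta y,z [0.0059 0.    ] gap to floor 0.03437305993526752
tube tool [ 0.0536  0.006  -0.0005] delta y,z [0.0066 0.0001] gap to floor 0.03375005655789582
```

```bash
python3 - <<'E'
from h import *
np.set_printoptions(precision=4,suppress=True)
X=np.array(get_calibration('wrist')['tool_from_camera'])
for n in('w4','w5'):
    s=dict(load(n)); s['T']=X; im=s['im'].astype(int)
    red=(im[:,:,0]>150)&(im[:,:,1]<70); v,u=np.nonzero(red[275:310,262:294]); c=(u.mean()+262,v.mean()+275)
    print(n,'dot',c,atd(s,*c))
    q=[]
    for v in range(238,275,3):
        for u in range(262,296):
            p=atd(s,u,v)
            if p is not None and p[0]<.033 and abs(p[2])<.0063 and p[1]>.003:q.append(p)
    q=np.array(q)
    A=np.c_[2*q[:,1:],np.ones(len(q))]; r=np.linalg.lstsq(A,(q[:,1:]**2).sum(1),rcond=None)[0]; print(' circ yz',r[:2],'R',np.sqrt(r[2]+r[0]**2+r[1]**2),len(q))
    cop=(im[:,:,0]>im[:,:,2]+40)&(im[:,:,0]>im[:,:,1]+20)&(im[:,:,0]>90)&~red; V,U=np.nonzero(cop[150:245,255:302]); U+=255;V+=150
    P=np.array([p for u,v in zip(U,V) if (p:=atd(s,u,v)) is not None])
    top=np.percentile(P[:,0],8); k=P[:,0]<top+.0015; y,z=P[k,1],P[k,2]
    print(' tube topx',top,'z ext',z.min(),z.max(),'y ext',y.min(),y.max())
E
```

```text
w4 dot (np.float64(278.3738738738739), np.float64(291.68918918918916)) [-0.0194  0.0034 -0.0001]
 circ yz [0.0054 0.    ] R 0.005356190237240098 339
 tube topx 0.13775363166039248 z ext -0.007775850947897172 0.015085844122699876 y ext 0.0064007863071004895 0.029818634181322974
w5 dot (np.float64(278.6480446927374), np.float64(292.5195530726257)) [-0.0195  0.003   0.    ]
 circ yz [0.0054 0.    ] R 0.005363621633396156 339
 tube topx 0.05148100355043174 z ext -0.011928750614957639 0.010879823153523961 y ext -0.002820048635977651 0.018087533747108794
```

step_arm(targets=[{"claw": -1,"tx": 0.1,"ty": 0.06,"tz": -0.01,"spin": 0},{"claw": -1,"tx": 0.2,"ty": 0,"tz": 0,"spin": 0},{"claw": -1,"tx": 0.08,"ty": 0,"tz": 0,"spin": 0},{"claw": -1,"tx": 0.08,"ty": 0,"tz": 0,"spin": 0},{"claw": -1,"tx": 0,"ty": 0,"tz": 0,"spin": 0}])

```text
time_s: 5.85
eef_pos: [0.568, 0.0854, 0.1]
orientation: [0.703, 0.074, 0.703, -0.074]
ft_force: [-0.0, -0.7, -0.4]
finger_gap: 0.0121
```

```bash
python3 - <<'E'
from h import *
o=[get_obs() for _ in range(2)];print(o[0]['eef_pos'],o[0]['ft_force'],o[0]['moment'])
shot('wrist','w6'); crop('w6',190,170,370,320,4,'w6c')
s=dict(load('w6')); s['T']=np.array(get_calibration('wrist')['tool_from_camera']); print(atd(s,278.5,292))
E
```

```text
[0.56797804 0.08542371 0.0999579 ] [-0.02113837 -0.65257017 -0.43061189] [-0.02655614 -0.04245834 -0.01179526]
[-1.95120910e-02  3.29036999e-03 -1.38623543e-05]
```

View pics/w6c.png

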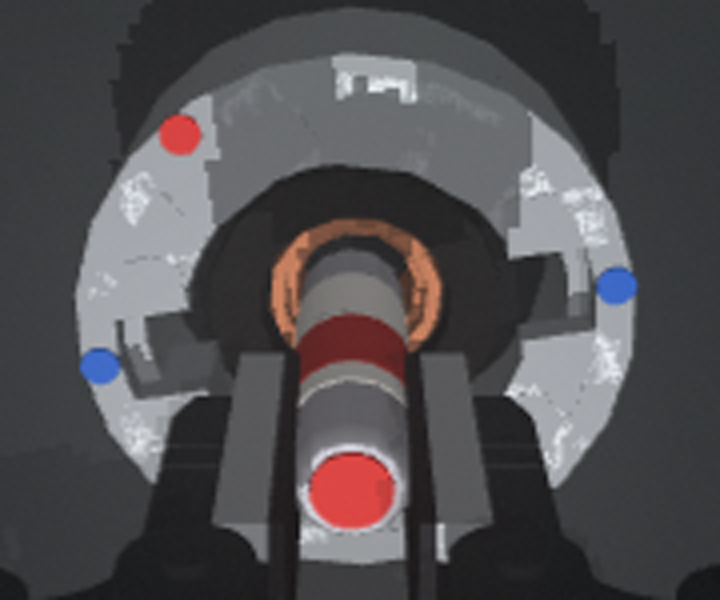

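The fuse is entering the tube, centred to about 0.5 mm (fuse column 352, tube 357 in the crop). I'll continue down gently.

step_arm(targets=[{"claw": -1,"tx": 0.1,"ty": 0,"tz": 0.01,"spin": 0},{"claw": -1,"tx": 0.1,"ty": 0,"tz": 0,"spin": 0},{"claw": -1,"tx": 0.06,"ty": 0,"tz": 0,"spin": 0},{"claw": -1,"tx": 0,"ty": 0,"tz": 0,"spin": 0}])

```text
time_s: 6.4
eef_pos: [0.5684, 0.0853, 0.0869]
orientation: [0.703, 0.074, 0.703, -0.074]
ft_force: [0.5, -0.8, -0.3]
finger_gap: 0.0123
```

step_arm(targets=[{"claw": -1,"tx": 0.03,"ty": 0,"tz": 0,"spin": 0},{"claw": -1,"tx": 0,"ty": 0,"tz": 0,"spin": 0},{"claw": -1,"tx": 0,"ty": 0,"tz": 0,"spin": 0}])

```text
time_s: 6.78
eef_pos: [0.5687, 0.0854, 0.0858]
orientation: [0.703, 0.074, 0.703, -0.074]
ft_force: [0.5, -0.4, 0.2]
finger_gap: 0.0118
```

step_arm(targets=[{"claw": -0.2,"tx": 0,"ty": 0,"tz": 0,"spin": 0},{"claw": -0.2,"tx": 0,"ty": 0,"tz": 0,"spin": 0},{"claw": -0.2,"tx": 0,"ty": 0,"tz": 0,"spin": 0},{"claw": 0,"tx": -0.3,"ty": 0,"tz": 0,"spin": 0},{"claw": 0.2,"tx": -0.7,"ty": 0,"tz": 0,"spin": 0},{"claw": 0.2,"tx": -0.8,"ty": 0,"tz": 0,"spin": 0},{"claw": 0.2,"tx": 0,"ty": 0,"tz": 0,"spin": 0}])

```text
time_s: 7.65
eef_pos: [0.5703, 0.0857, 0.1796]
orientation: [0.705, 0.075, 0.701, -0.074]
ft_force: [0.2, -0.0, -0.2]
finger_gap: 0.0511
```

```bash
python3 - <<'E'
from h import *
np.set_printoptions(precision=4,suppress=True)
shot('top','top1');shot('wrist','w7'); s=load('w7'); print(tool()[:3,3])
im=s['im'].astype(int); red=(im[:,:,0]>150)&(im[:,:,1]<80)
n,l,st,c=cv2.connectedComponentsWithStats(red.astype(np.uint8))
for i in range(1,n):
    if st[i,4]>25: print(c[i],st[i,2:],atd(s,*c[i]))
print('exp',proj(s,[.5685,.088,.103]))
crop('w7',180,150,380,300,4,'w7c')
E
python3 plan.py .4985 .347 .17 -8.2
```

```text
[0.5687 0.0851 0.1767]
[245.2353 170.7059] [ 7  7 34] [0.5527 0.1193 0.0807]
[276.3148 217.    ] [ 12  11 108] [0.569  0.0885 0.1046]
[304.8214 238.4286] [ 6  6 28] [0.5849 0.0584 0.0809]
exp [275.791  217.0108]
at [0.5687 0.0851 0.1767] ang -12.1 rows 6 da 3.9
{"claw":C,"tx":0.02,"ty":0.80,"tz":-0.41,"spin":-0.13}, {"claw":C,"tx":0.02,"ty":0.81,"tz":-0.40,"spin":-0.13}, {"claw":C,"tx":0.02,"ty":0.81,"tz":-0.39,"spin":-0.13}, {"claw":C,"tx":0.02,"ty":0.82,"tz":-0.38,"spin":-0.13}, {"claw":C,"tx":0.02,"ty":0.82,"tz":-0.37,"spin":-0.13}, {"claw":C,"tx":0.02,"ty":0.83,"tz":-0.37,"spin":-0.13}
```

The fuse is seated: its top is at 0.1046 m, and after the roughly 1.7 mm wrist bias seen on the rim dots that is about 0.103 m. Next, the cap.

step_arm(targets=[{"claw": 0,"tx": 0.02,"ty": 0.8,"tz": -0.41,"spin": -0.13},{"claw": 0,"tx": 0.02,"ty": 0.81,"tz": -0.4,"spin": -0.13},{"claw": 0,"tx": 0.02,"ty": 0.81,"tz": -0.39,"spin": -0.13},{"claw": 0,"tx": 0.02,"ty": 0.82,"tz": -0.38,"spin": -0.13},{"claw": 0,"tx": 0.02,"ty": 0.82,"tz": -0.37,"spin": -0.13},{"claw": 0,"tx": 0.02,"ty": 0.83,"tz": -0.37,"spin": -0.13},{"claw": 0,"tx": 0,"ty": 0,"tz": 0,"spin": 0},{"claw": 0,"tx": 0,"ty": 0,"tz": 0,"spin": 0}])

```text
time_s: 8.75
eef_pos: [0.4984, 0.346, 0.1688]
orientation: [0.705, 0.05, 0.706, -0.051]
ft_force: [0.3, 0.2, -0.0]
finger_gap: 0.0426
```

```bash
python3 - <<'E'
from h import *
np.set_printoptions(precision=4,suppress=True)
shot('wrist','w8');s=load('w8');print(tool()[:3].round(4),get_obs()['finger_gap']);print(proj(s,[.4985,.347,.066]))
cv2.imwrite('pics/w8c.png',cv2.resize(cv2.imread('pics/w8.png')[100:400,90:470],None,fx=2,fy=2))
E
```

```text
[[-0.001   0.1427  0.9898  0.4988]
 [-0.0017  0.9898 -0.1427  0.3454]
 [-1.     -0.0019 -0.0007  0.169 ]] 0.0429913127084548
[278.3276 205.7847]
```

View pics/w8c.png

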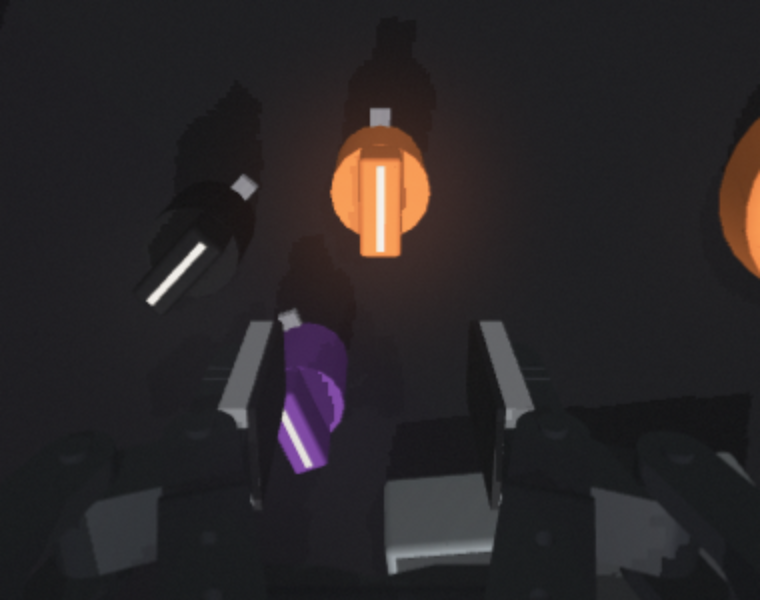

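Orange cap confirmed: grip bar centre at (380,207) in the crop, its line parallel to the jaws' plane. I'll descend and grip it.

step_arm(targets=[{"claw": 0,"tx": 0.8,"ty": 0.04,"tz": 0.01,"spin": 0},{"claw": 0,"tx": 0.9,"ty": 0,"tz": 0,"spin": 0},{"claw": 0,"tx": 0.5,"ty": 0,"tz": 0,"spin": 0},{"claw": 0,"tx": 0.2,"ty": 0,"tz": 0,"spin": 0},{"claw": -1,"tx": 0,"ty": 0,"tz": 0,"spin": 0},{"claw": -1,"tx": 0,"ty": 0,"tz": 0,"spin": 0},{"claw": -1,"tx": 0,"ty": 0,"tz": 0,"spin": 0},{"claw": -1,"tx": 0,"ty": 0,"tz": 0,"spin": 0},{"claw": -1,"tx": 0,"ty": 0,"tz": 0,"spin": 0}], squeeze=80)

```text
time_s: 9.93
eef_pos: [0.5, 0.349, 0.0507]
orientation: [0.706, 0.051, 0.705, -0.05]
ft_force: [0.2, -0.7, 7.0]
finger_gap: 0.0138
```

step_arm(targets=[{"claw": -1,"tx": -0.2,"ty": 0,"tz": 0,"spin": 0},{"claw": -1,"tx": -0.6,"ty": 0,"tz": 0,"spin": 0},{"claw": -1,"tx": -1,"ty": 0,"tz": 0,"spin": 0},{"claw": -1,"tx": -0.8,"ty": 0,"tz": 0,"spin": 0},{"claw": -1,"tx": 0,"ty": 0,"tz": 0,"spin": 0}])

```text
time_s: 10.55
eef_pos: [0.5007, 0.3498, 0.1835]
orientation: [0.707, 0.052, 0.704, -0.049]
ft_force: [-0.1, -0.1, -1.0]
finger_gap: 0.014
```

```bash
python3 plan.py .568 .085 .18 87.6; python3 -c "
from h import *
o=get_obs();print(o['ft_force'],o['joint_positions'])"
```

```text
at [0.5007 0.3498 0.1835] ang -8.2 rows 20 da 95.8
{"claw":C,"tx":0.00,"ty":-0.25,"tz":0.10,"spin":-0.96}, {"claw":C,"tx":0.00,"ty":-0.26,"tz":0.08,"spin":-0.96}, {"claw":C,"tx":0.00,"ty":-0.27,"tz":0.06,"spin":-0.96}, {"claw":C,"tx":0.00,"ty":-0.27,"tz":0.04,"spin":-0.96}, {"claw":C,"tx":0.00,"ty":-0.27,"tz":0.02,"spin":-0.96}, {"claw":C,"tx":0.00,"ty":-0.27,"tz":-0.01,"spin":-0.96}, {"claw":C,"tx":0.00,"ty":-0.27,"tz":-0.03,"spin":-0.96}, {"claw":C,"tx":0.00,"ty":-0.27,"tz":-0.05,"spin":-0.96}, {"claw":C,"tx":0.00,"ty":-0.26,"tz":-0.07,"spin":-0.96}, {"claw":C,"tx":0.00,"ty":-0.26,"tz":-0.10,"spin":-0.96}

{"claw":C,"tx":0.00,"ty":-0.25,"tz":-0.12,"spin":-0.96}, {"claw":C,"tx":0.00,"ty":-0.24,"tz":-0.14,"spin":-0.96}, {"claw":C,"tx":0.00,"ty":-0.22,"tz":-0.16,"spin":-0.96}, {"claw":C,"tx":0.00,"ty":-0.21,"tz":-0.18,"spin":-0.96}, {"claw":C,"tx":0.00,"ty":-0.19,"tz":-0.19,"spin":-0.96}, {"claw":C,"tx":0.00,"ty":-0.18,"tz":-0.21,"spin":-0.96}, {"claw":C,"tx":0.00,"ty":-0.16,"tz":-0.22,"spin":-0.96}, {"claw":C,"tx":0.00,"ty":-0.14,"tz":-0.23,"spin":-0.96}, {"claw":C,"tx":0.00,"ty":-0.12,"tz":-0.25,"spin":-0.96}, {"claw":C,"tx":0.00,"ty":-0.10,"tz":-0.25,"spin":-0.96}

[-0.0986923  -0.05535632 -1.00610031] [-0.47951088  0.53397818 -0.32706628  1.90421725  0.24681123  0.73625599
 -1.08956747]
```

step_arm(targets=[{"claw": -1,"tx": 0,"ty": -0.25,"tz": 0.1,"spin": -0.96},{"claw": -1,"tx": 0,"ty": -0.26,"tz": 0.08,"spin": -0.96},{"claw": -1,"tx": 0,"ty": -0.27,"tz": 0.06,"spin": -0.96},{"claw": -1,"tx": 0,"ty": -0.27,"tz": 0.04,"spin": -0.96},{"claw": -1,"tx": 0,"ty": -0.27,"tz": 0.02,"spin": -0.96},{"claw": -1,"tx": 0,"ty": -0.27,"tz": -0.01,"spin": -0.96},{"claw": -1,"tx": 0,"ty": -0.27,"tz": -0.03,"spin": -0.96},{"claw": -1,"tx": 0,"ty": -0.27,"tz": -0.05,"spin": -0.96},{"claw": -1,"tx": 0,"ty": -0.26,"tz": -0.07,"spin": -0.96},{"claw": -1,"tx": 0,"ty": -0.26,"tz": -0.1,"spin": -0.96}])

```text
time_s: 11.8
eef_pos: [0.5328, 0.216, 0.1789]
orientation: [0.664, -0.242, 0.665, 0.242]
ft_force: [0.0, 0.6, -1.9]
finger_gap: 0.0139
```

```bash
python3 plan.py .62 .087 .183 87.6 10
```

```text
at [0.5328 0.216  0.1789] ang 40.0 rows 10 da 47.6
{"claw":C,"tx":-0.01,"ty":-0.31,"tz":-0.03,"spin":-0.95}, {"claw":C,"tx":-0.01,"ty":-0.31,"tz":-0.06,"spin":-0.95}, {"claw":C,"tx":-0.01,"ty":-0.30,"tz":-0.08,"spin":-0.95}, {"claw":C,"tx":-0.01,"ty":-0.29,"tz":-0.11,"spin":-0.95}, {"claw":C,"tx":-0.01,"ty":-0.28,"tz":-0.13,"spin":-0.95}, {"claw":C,"tx":-0.01,"ty":-0.27,"tz":-0.15,"spin":-0.95}, {"claw":C,"tx":-0.01,"ty":-0.26,"tz":-0.18,"spin":-0.95}, {"claw":C,"tx":-0.01,"ty":-0.24,"tz":-0.20,"spin":-0.95}, {"claw":C,"tx":-0.01,"ty":-0.22,"tz":-0.22,"spin":-0.95}, {"claw":C,"tx":-0.01,"ty":-0.21,"tz":-0.23,"spin":-0.95}
```

step_arm(targets=[{"claw": -1,"tx": 0,"ty": -0.31,"tz": -0.03,"spin": -0.95},{"claw": -1,"tx": 0,"ty": -0.31,"tz": -0.06,"spin": -0.95},{"claw": -1,"tx": 0,"ty": -0.3,"tz": -0.08,"spin": -0.95},{"claw": -1,"tx": 0,"ty": -0.29,"tz": -0.11,"spin": -0.95},{"claw": -1,"tx": 0,"ty": -0.28,"tz": -0.13,"spin": -0.95},{"claw": -1,"tx": 0,"ty": -0.27,"tz": -0.15,"spin": -0.95},{"claw": -1,"tx": 0,"ty": -0.26,"tz": -0.18,"spin": -0.95},{"claw": -1,"tx": 0,"ty": -0.24,"tz": -0.2,"spin": -0.95},{"claw": -1,"tx": 0,"ty": -0.22,"tz": -0.22,"spin": -0.95},{"claw": -1,"tx": 0,"ty": -0.21,"tz": -0.23,"spin": -0.95}])

```text
time_s: 13.05
eef_pos: [0.6198, 0.0867, 0.1787]
orientation: [0.51, -0.489, 0.511, 0.489]
ft_force: [-1.2, 0.2, -0.1]
finger_gap: 0.0141
```

step_arm(targets=[{"claw": -1,"tx": 0,"ty": 0,"tz": 0,"spin": 0},{"claw": -1,"tx": 0,"ty": 0,"tz": 0,"spin": 0},{"claw": -1,"tx": 0,"ty": 0,"tz": 0,"spin": 0}])

```text
time_s: 13.42
eef_pos: [0.6197, 0.0882, 0.1797]
orientation: [0.511, -0.488, 0.511, 0.489]
ft_force: [-0.2, -0.4, -1.5]
finger_gap: 0.0142
```

```bash
python3 - <<'E'
from h import *
np.set_printoptions(precision=4,suppress=True)
shot('wrist','w9');print(tool()[:3].round(4))
cv2.imwrite('pics/w9c.png',cv2.resize(cv2.imread('pics/w9.png')[100:350,140:420],None,fx=2.4,fy=2.4,interpolation=cv2.INTER_CUBIC))
E
```

```text
[[-0.     -0.999   0.0456  0.6198]
 [ 0.0001  0.0456  0.999   0.0882]
 [-1.      0.      0.0001  0.1798]]
```

View pics/w9c.png

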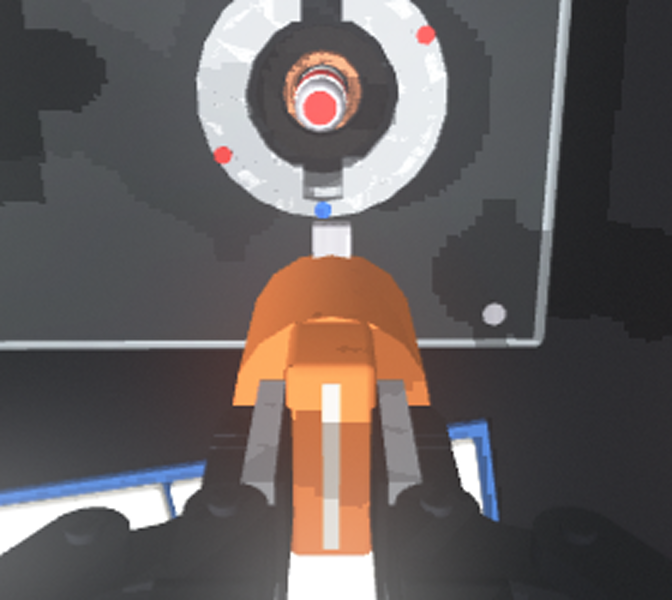

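```bash
python3 - <<'E'
from h import *
np.set_printoptions(precision=4,suppress=True)
s=dict(load('w9')); s['T']=np.array(get_calibration('wrist')['tool_from_camera'])
im=s['im'].astype(int)
f=lambda u,v:(140+u/2.4,100+v/2.4)
for n,p in dict(bar0=(331,390),bar1=(331,545),barmid=(331,467),lugtop=(331,246),lugL=(315,246),lugR=(348,246),lugfar=(331,226),tube_l=(288,88),tube_r=(357,88),fusetop=(320,107),bd=(322,210),rd1=(425,34),rd2=(223,155),collarL=(200,88),collarR=(444,88),panelL=(100,90)).items():
    print(n,atd(s,*f(*p)))
# white line ends
w=(im.min(2)>170); V,U=np.nonzero(w[250:335,270:285]); V+=250
print('line v',V.min(),V.max())
# red dots/blue dots
for nm,m in(('red',(im[:,:,0]>170)&(im[:,:,1]<110)&(im[:,:,2]<110)),('blue',(im[:,:,2]>170)&(im[:,:,0]<110))):
    n,l,st,c=cv2.connectedComponentsWithStats(m[:220].astype(np.uint8))
    for i in range(1,n):
        if 15<st[i,4]<300: print(nm,c[i],atd(s,*c[i]))
E
```

```text
bar0 [-0.0168  0.0153  0.0009]
bar1 [-0.017  -0.0166  0.0009]
barmid [-0.0172  0.0002  0.0009]
lugtop [0.0446 0.0219 0.0009]
lugL [ 0.0446  0.0219 -0.0029]
lugR [0.0451 0.0217 0.0051]
lugfar [0.0451 0.0268 0.0009]
tube_l [ 0.1085  0.052  -0.0121]
tube_r [0.1088 0.052  0.0089]
fusetop [ 0.0749  0.051  -0.002 ]
bd [ 0.0991  0.0162 -0.0018]
rd1 [0.0992 0.0684 0.0279]
rd2 [ 0.0989  0.0333 -0.0314]
collarL [ 0.1     0.053  -0.0375]
collarR [0.0994 0.0531 0.0341]
panelL [ 0.1261  0.0493 -0.0742]
line v 260 334
red [317.5152 114.0909] [0.0992 0.0684 0.0282]
red [273.254  144.3095] [ 0.075   0.0511 -0.002 ]
red [232.5  164.25] [ 0.099   0.0336 -0.0317]
red [277.3577 213.2628] [0.0317 0.0198 0.0006]
blue [273.5  87.5] [ 0.0986  0.0857 -0.002 ]
blue [274.4062 187.3438] [ 0.0991  0.0163 -0.0016]
```

step_arm(targets=[{"claw": -1,"tx": 0,"ty": 0.5,"tz": -0.05,"spin": 0},{"claw": -1,"tx": 0,"ty": 0.52,"tz": 0,"spin": 0},{"claw": -1,"tx": 0.3,"ty": 0,"tz": 0,"spin": 0},{"claw": -1,"tx": 0.4,"ty": 0,"tz": 0,"spin": 0},{"claw": -1,"tx": 0.2,"ty": 0,"tz": 0,"spin": 0},{"claw": -1,"tx": 0,"ty": 0,"tz": 0,"spin": 0},{"claw": -1,"tx": 0,"ty": 0,"tz": 0,"spin": 0}])

```text
time_s: 14.35
eef_pos: [0.5695, 0.0876, 0.1348]
orientation: [0.511, -0.488, 0.511, 0.488]
ft_force: [-0.1, 0.3, -1.1]
finger_gap: 0.0139
```

```bash
python3 - <<'E'
from h import *
np.set_printoptions(precision=4,suppress=True)
shot('wrist','w10');print(tool()[:3].round(4))
s=dict(load('w10')); s['T']=np.array(get_calibration('wrist')['tool_from_camera']); im=s['im'].astype(int)
for nm,m in(('red',(im[:,:,0]>170)&(im[:,:,1]<110)&(im[:,:,2]<110)),('blue',(im[:,:,2]>150)&(im[:,:,0]<110))):
    n,l,st,c=cv2.connectedComponentsWithStats(m[:260].astype(np.uint8))
    for i in range(1,n):
        if 15<st[i,4]<300: print(nm,c[i],atd(s,*c[i]))
cv2.imwrite('pics/w10c.png',cv2.resize(cv2.imread('pics/w10.png')[150:310,180:380],None,fx=3.6,fy=3.6,interpolation=cv2.INTER_CUBIC))
E
```

```text
[[ 0.0004 -0.9989  0.0462  0.5695]
 [ 0.0003  0.0462  0.9989  0.0874]
 [-1.     -0.0004  0.0003  0.135 ]]
red [327.3111 202.9778] [0.0539 0.0187 0.031 ]
red [282.8232 218.7317] [0.0246 0.0193 0.0035]
red [286.2931 239.8908] [-0.0031  0.0194  0.0047]
red [231.4651 255.1163] [ 0.0545 -0.0167 -0.0289]
blue [277.86 175.68] [0.054  0.0356 0.0009]
```

View pics/w10c.png

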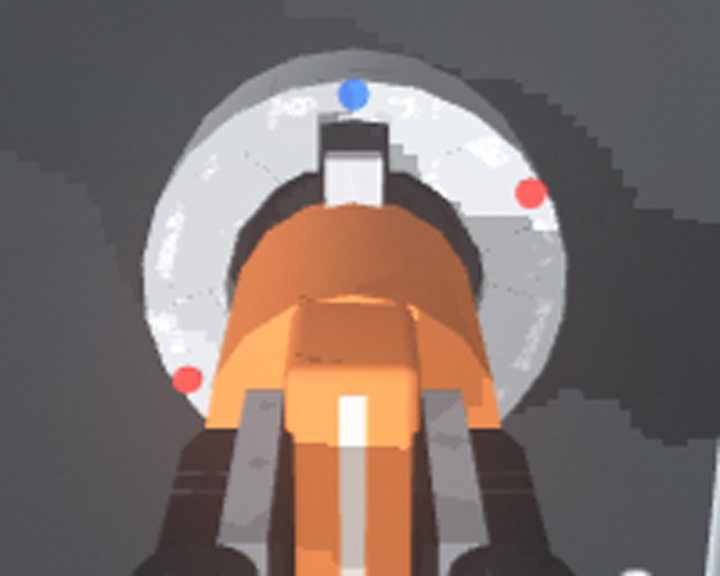

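The lug (columns 324–384) sits centred over the slot (319–388). The rim dots give a 0.7 mm correction in y and nothing else. I'll lower it in.

step_arm(targets=[{"claw": -1,"tx": 0.05,"ty": 0.01,"tz": 0,"spin": 0},{"claw": -1,"tx": 0.07,"ty": 0,"tz": 0,"spin": 0},{"claw": -1,"tx": 0.07,"ty": 0,"tz": 0,"spin": 0},{"claw": -1,"tx": 0,"ty": 0,"tz": 0,"spin": 0},{"claw": -1,"tx": 0,"ty": 0,"tz": 0,"spin": 0}])

```text
time_s: 15.02
eef_pos: [0.5687, 0.0873, 0.1252]
orientation: [0.511, -0.488, 0.511, 0.488]
ft_force: [-0.4, 0.4, -1.4]
finger_gap: 0.0138
```

step_arm(targets=[{"claw": -1,"tx": 0.05,"ty": 0,"tz": 0,"spin": 0},{"claw": -1,"tx": 0.05,"ty": 0,"tz": 0,"spin": 0},{"claw": -1,"tx": 0.04,"ty": 0,"tz": 0,"spin": 0},{"claw": -1,"tx": 0,"ty": 0,"tz": 0,"spin": 0},{"claw": -1,"tx": 0,"ty": 0,"tz": 0,"spin": 0}])

```text
time_s: 15.65
eef_pos: [0.5689, 0.0875, 0.1185]
orientation: [0.512, -0.488, 0.511, 0.488]
ft_force: [-0.1, 0.6, 3.7]
finger_gap: 0.0138
```

step_arm(targets=[{"claw": -1,"tx": 0.03,"ty": 0,"tz": 0,"spin": 0},{"claw": -1,"tx": 0,"ty": 0,"tz": 0,"spin": 0},{"claw": -1,"tx": 0,"ty": 0,"tz": 0,"spin": 0}])

```text
time_s: 16.02
eef_pos: [0.5689, 0.0874, 0.1169]
orientation: [0.512, -0.488, 0.511, 0.488]
ft_force: [0.6, 0.6, 5.3]
finger_gap: 0.0139
```

step_arm(targets=[{"claw": -1,"tx": 0,"ty": 0,"tz": 0,"spin": 0.8},{"claw": -1,"tx": 0,"ty": 0,"tz": 0,"spin": 0.8},{"claw": -1,"tx": 0,"ty": 0,"tz": 0,"spin": 0.8},{"claw": -1,"tx": 0,"ty": 0,"tz": 0,"spin": 0.8},{"claw": -1,"tx": 0,"ty": 0,"tz": 0,"spin": 0.8},{"claw": -1,"tx": 0,"ty": 0,"tz": 0,"spin": 0.8}])

```text
time_s: 16.77
eef_pos: [0.5687, 0.0873, 0.1168]
orientation: [0.602, -0.371, 0.602, 0.371]
ft_force: [0.4, 0.5, 5.2]
finger_gap: 0.0142
```

```bash
python3 - <<'E'
from h import *
o=get_obs();T=tool();print(o['eef_pos'],o['ft_force'],o['moment'],np.degrees(np.arctan2(T[1,2],T[0,2])))
E
```

```text
[0.56871971 0.08728992 0.11681117] [0.40735526 0.51388735 5.19246762] [-0.01564553  0.00106725  0.06012536] 63.230836805280376
```

step_arm(targets=[{"claw": -1,"tx": 0,"ty": 0,"tz": 0,"spin": 0.8},{"claw": -1,"tx": 0,"ty": 0,"tz": 0,"spin": 0.8},{"claw": -1,"tx": 0,"ty": 0,"tz": 0,"spin": 0.8},{"claw": -1,"tx": 0,"ty": 0,"tz": 0,"spin": 0.8},{"claw": -1,"tx": 0,"ty": 0,"tz": 0,"spin": 0.8},{"claw": -1,"tx": 0,"ty": 0,"tz": 0,"spin": 0.8},{"claw": -1,"tx": 0,"ty": 0,"tz": 0,"spin": 0.8},{"claw": -1,"tx": 0,"ty": 0,"tz": 0,"spin": 0.8},{"claw": -1,"tx": 0,"ty": 0,"tz": 0,"spin": 0.6},{"claw": -1,"tx": 0,"ty": 0,"tz": 0,"spin": 0}])

```text
time_s: 18.02
eef_pos: [0.5687, 0.0873, 0.1169]
orientation: [0.686, -0.173, 0.686, 0.173]
ft_force: [-0.6, 0.6, 4.8]
finger_gap: 0.0138
```

```bash
python3 - <<'E'
from h import *
o=get_obs();T=tool();print(o['eef_pos'],o['ft_force'],o['moment'],np.degrees(np.arctan2(T[1,2],T[0,2])))
E
```

```text
[0.56874148 0.08732119 0.11687405] [-0.56700368  0.55739152  4.82465634] [ 0.02992768  0.07184321 -0.03475236] 28.312677711687954
```

step_arm(targets=[{"claw": -1,"tx": 0,"ty": 0,"tz": 0,"spin": 0.3},{"claw": -1,"tx": 0,"ty": 0,"tz": 0,"spin": 0.2},{"claw": -1,"tx": 0,"ty": 0,"tz": 0,"spin": 0}])

```text
time_s: 18.4
eef_pos: [0.569, 0.0874, 0.1169]
orientation: [0.689, -0.158, 0.689, 0.158]
ft_force: [0.6, 0.8, 4.8]
finger_gap: 0.0137
```

```bash
python3 - <<'E'
from h import *
o=get_obs();T=tool();print(o['eef_pos'],o['ft_force'],o['moment'],np.degrees(np.arctan2(T[1,2],T[0,2])))
E
```

```text
[0.56900925 0.08742315 0.11686374] [0.55700462 0.83884887 4.77416239] [ 0.0923753  -0.29993173  0.08720907] 25.86515732549693
```

step_arm(targets=[{"claw": -1,"tx": -0.05,"ty": 0,"tz": 0,"spin": 0},{"claw": -1,"tx": -0.03,"ty": 0,"tz": 0,"spin": 0},{"claw": -1,"tx": 0,"ty": 0,"tz": 0,"spin": 0},{"claw": -1,"tx": 0,"ty": 0,"tz": 0,"spin": 0}])

```text
time_s: 18.9
eef_pos: [0.5689, 0.0874, 0.1209]
orientation: [0.689, -0.158, 0.689, 0.158]
ft_force: [1.6, 0.2, 5.3]
finger_gap: 0.0138
```

```bash
python3 - <<'E'
from h import *
o=get_obs();T=tool();print(o['eef_pos'],o['ft_force'],o['moment'],np.degrees(np.arctan2(T[1,2],T[0,2])))
E
```

```text
[0.5688975  0.08741572 0.1209388 ] [1.62883723 0.23398758 5.25886852] [ 0.25354508 -0.57295557  0.04266496] 25.862240730573667
```

step_arm(targets=[{"claw": -1,"tx": -0.02,"ty": 0,"tz": 0,"spin": 0},{"claw": -1,"tx": 0,"ty": 0,"tz": 0,"spin": -0.1},{"claw": -1,"tx": 0,"ty": 0,"tz": 0,"spin": 0}])

```text
time_s: 19.27
eef_pos: [0.5687, 0.0873, 0.1217]
orientation: [0.688, -0.161, 0.688, 0.161]
ft_force: [2.5, 1.4, 1.5]
finger_gap: 0.0138
```

```bash
python3 - <<'E'
from h import *
o=get_obs();T=tool();print(o['eef_pos'],o['ft_force'],o['moment'],np.degrees(np.arctan2(T[1,2],T[0,2])))
E
```

```text
[0.56868477 0.08728643 0.1216896 ] [2.46355545 1.35167089 1.51027864] [ 0.35441417 -0.69096905  0.0539465 ] 26.368624907023865
```

step_arm(targets=[{"claw": -0.5,"tx": 0,"ty": 0,"tz": 0,"spin": 0},{"claw": -0.2,"tx": 0,"ty": 0,"tz": 0,"spin": 0},{"claw": 0,"tx": 0,"ty": 0,"tz": 0,"spin": 0},{"claw": 0,"tx": -0.3,"ty": 0,"tz": 0,"spin": 0},{"claw": 0,"tx": -0.8,"ty": 0,"tz": 0,"spin": 0},{"claw": 0,"tx": -0.5,"ty": -0.5,"tz": 0,"spin": 0},{"claw": 0,"tx": 0,"ty": 0,"tz": 0,"spin": 0},{"claw": 0,"tx": 0,"ty": 0,"tz": 0,"spin": 0}])

```text
time_s: 20.27
eef_pos: [0.5792, 0.0651, 0.2018]
orientation: [0.688, -0.161, 0.689, 0.161]
ft_force: [0.3, -0.1, -0.5]
finger_gap: 0.0425
```

```bash
python3 - <<'E'
from h import *
np.set_printoptions(precision=4,suppress=True)
shot('wrist','w11');s=load('w11');T=tool();print(T[:3].round(4))
im=s['im'].astype(int)
w=(im.min(2)>170)
c0=proj(s,[.5688,.088,.137]); print(c0)
for nm,m in(('red',(im[:,:,0]>150)&(im[:,:,1]<90)&(im[:,:,2]<90)),('blue',(im[:,:,2]>140)&(im[:,:,0]<110)),('white',w)):
    n,l,st,c=cv2.connectedComponentsWithStats(m.astype(np.uint8))
    for i in range(1,n):
        if 15<st[i,4]<400 and np.hypot(*(c[i]-c0))<110: print(nm,c[i],st[i,2:],atd(s,*c[i]))
    
u,v=c0.astype(int); u0=max(0,u-100);v0=max(0,v-75)
crop('w11',u0,v0,u0+200,v0+150,4,'w11c'); print(u0,v0)
# white line fit
n,l,st,c=cv2.connectedComponentsWithStats(w.astype(np.uint8))
i=min(range(1,n),key=lambda i:np.hypot(*(c[i]-c0)) if st[i,4]>40 else 1e9)
V,U=np.nonzero(l==i);P=np.array([p for a,b in zip(U,V) if (p:=atd(s,a,b)) is not None]);m=P.mean(0)
d=np.linalg.svd(P-m)[2][0];print('line',m,'ends',P[P@d==(P@d).min()],P[P@d==(P@d).max()],'ang',np.degrees(np.arctan2(d[1],d[0])),'slope',d[2])
E
```

```text
[[-0.0011 -0.4444  0.8958  0.579 ]
 [ 0.0001  0.8958  0.4444  0.0653]
 [-1.      0.0006 -0.001   0.2014]]
[278.8276 188.6467]
red [277.7353 124.    ] [ 6  7 34] [0.5525 0.1194 0.0811]
red [289.875 170.125] [ 2 21 24] [0.5695 0.1019 0.1381]
blue [239.8718 147.8718] [ 7  7 39] [0.5342 0.0903 0.0811]
blue [316.1818 189.1818] [ 7  7 33] [0.6029 0.0872 0.0805]
white [264.4    127.3667] [ 8  7 30] [0.5445 0.1125 0.0799]
white [235.4333 162.7333] [ 6  8 30] [0.5359 0.078  0.0805]
white [278.5 189.5] [  4  52 208] [0.5687 0.0878 0.1387]
white [320.6757 175.4595] [ 8  9 37] [0.6007 0.0988 0.0806]
white [239. 179.] [ 4  7 16] [0.5438 0.0672 0.0801]
white [245.8636 189.2273] [ 9  5 22] [0.5522 0.062  0.0802]
white [306.125 198.75 ] [11  8 32] [0.5995 0.0764 0.08  ]
178 113
line [0.5687 0.0876 0.1385] ends [[0.5623 0.1027 0.1385]] [[0.5766 0.0725 0.138 ]] ang -63.5952899514733 slope -0.0004489242090533151
```

View pics/w11c.png

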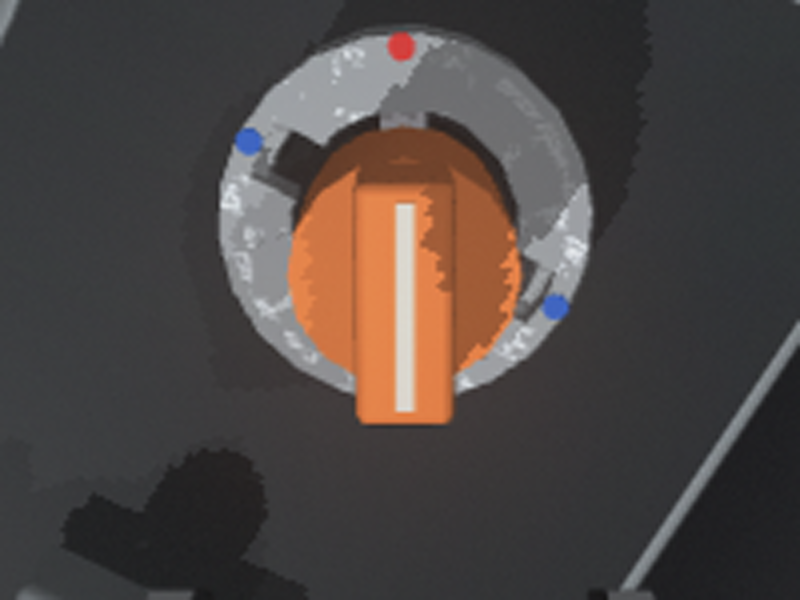

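Cap is locked: bar angle −63.6° against holder yaw −2.6° gives 61°, foot ≈18.7 mm, axis within 1 mm, level. That leaves the lever.

```bash
python3 plan.py .492 -.047 .19 -2.4
python3 - <<'E'
from h import *
s=load('top1'); im=s['im'].astype(int)
m=(im[:,:,0]>150)&(im[:,:,1]<90)&(im[:,:,2]<100)
n,l,st,c=cv2.connectedComponentsWithStats(m.astype(np.uint8))
for i in range(1,n):
    if st[i,4]>15 and 250<c[i][0]<330: print(c[i],st[i,4],atz(s,*c[i],.118),atd(s,*c[i]))
E
```

```text
at [0.579  0.0653 0.2014] ang 26.4 rows 6 da -28.8
{"claw":C,"tx":0.04,"ty":-0.21,"tz":-0.43,"spin":0.96}, {"claw":C,"tx":0.04,"ty":-0.24,"tz":-0.41,"spin":0.96}, {"claw":C,"tx":0.04,"ty":-0.27,"tz":-0.39,"spin":0.96}, {"claw":C,"tx":0.04,"ty":-0.31,"tz":-0.36,"spin":0.96}, {"claw":C,"tx":0.04,"ty":-0.34,"tz":-0.33,"spin":0.96}, {"claw":C,"tx":0.04,"ty":-0.36,"tz":-0.31,"spin":0.96}

[286.9        215.13333333] 30 [ 0.5475052  -0.05103353  0.118     ] [ 0.5448418  -0.05078563  0.13205025]
```

step_arm(targets=[{"claw": -1,"tx": 0.04,"ty": -0.21,"tz": -0.43,"spin": 0.96},{"claw": -1,"tx": 0.04,"ty": -0.24,"tz": -0.41,"spin": 0.96},{"claw": -1,"tx": 0.04,"ty": -0.27,"tz": -0.39,"spin": 0.96},{"claw": -1,"tx": 0.04,"ty": -0.31,"tz": -0.36,"spin": 0.96},{"claw": -1,"tx": 0.04,"ty": -0.34,"tz": -0.33,"spin": 0.96},{"claw": -1,"tx": 0.04,"ty": -0.36,"tz": -0.31,"spin": 0.96},{"claw": -1,"tx": 0,"ty": 0,"tz": 0,"spin": 0},{"claw": -1,"tx": 0,"ty": 0,"tz": 0,"spin": 0}])

```text
time_s: 21.32
eef_pos: [0.4927, -0.0475, 0.1899]
orientation: [0.707, 0.015, 0.707, -0.015]
ft_force: [0.2, -0.6, 0.1]
finger_gap: -0.0002
```

```bash
python3 - <<'E'
from h import *
np.set_printoptions(precision=4,suppress=True)
shot('wrist','w12');s=load('w12');T=tool();print(T[:3].round(4),get_obs()['finger_gap'])
im=s['im'].astype(int)
print('exp ball',proj(s,[.539,-.0464,.118]))
m=(im[:,:,0]>120)&(im[:,:,1]<90)&(im[:,:,2]<90)
n,l,st,c=cv2.connectedComponentsWithStats(m.astype(np.uint8))
for i in range(1,n):
    if st[i,4]>80: print(c[i],st[i],atd(s,*c[i]))
E
```

```text
[[ 0.0007  0.0416  0.9991  0.4929]
 [ 0.0005  0.9991 -0.0416 -0.0472]
 [-1.      0.0005  0.0007  0.1899]] -0.00012484252689345758
exp ball [346.6494 217.6603]
[355.6989 205.4785] [339 199  38  23 186] [ 0.5427 -0.0349  0.1272]
[514.1972 373.5785] [476 359  79  40 847] [ 0.7578 -0.2844  0.0205]
```

step_arm(targets=[{"claw": -1,"tx": 0.6,"ty": 0,"tz": 0,"spin": 0},{"claw": -1,"tx": 0.7,"ty": 0,"tz": 0,"spin": 0},{"claw": -1,"tx": 0.4,"ty": 0,"tz": 0,"spin": 0},{"claw": -1,"tx": 0,"ty": 0,"tz": 0.2,"spin": 0},{"claw": -1,"tx": 0,"ty": 0,"tz": 0.15,"spin": 0},{"claw": -1,"tx": 0,"ty": 0,"tz": 0.15,"spin": 0},{"claw": -1,"tx": 0,"ty": 0,"tz": 0.15,"spin": 0}])

```text
time_s: 22.25
eef_pos: [0.525, -0.0494, 0.1054]
orientation: [0.707, 0.015, 0.707, -0.015]
ft_force: [-2.9, 0.5, 1.9]
finger_gap: -0.0002
```

step_arm(targets=[{"claw": -1,"tx": 0,"ty": 0,"tz": 0.15,"spin": 0},{"claw": -1,"tx": 0,"ty": 0,"tz": 0.15,"spin": 0},{"claw": -1,"tx": 0,"ty": 0,"tz": 0.15,"spin": 0},{"claw": -1,"tx": 0,"ty": 0,"tz": 0.1,"spin": 0},{"claw": -1,"tx": 0,"ty": 0,"tz": 0,"spin": 0}])

```text
time_s: 22.88
eef_pos: [0.5529, -0.0503, 0.1047]
orientation: [0.707, 0.015, 0.707, -0.015]
ft_force: [0.2, 0.3, 0.0]
finger_gap: -0.0003
```

step_arm(targets=[{"claw": -1,"tx": 0,"ty": 0,"tz": 0.1,"spin": 0},{"claw": -1,"tx": 0,"ty": 0,"tz": 0.1,"spin": 0},{"claw": -1,"tx": 0,"ty": 0,"tz": 0.04,"spin": 0}])

```text
time_s: 23.25
eef_pos: [0.5615, -0.0508, 0.1043]
orientation: [0.705, 0.015, 0.709, -0.015]
ft_force: [-13.7, 1.4, 8.6]
finger_gap: -0.0003
```

```bash
python3 - <<'E'
from h import *
np.set_printoptions(precision=4,suppress=True)
for cam in('scene','top'):
    shot(cam,'L'+cam);s=load('L'+cam);im=s['im'].astype(int)
    m=(im[:,:,0]>110)&(im[:,:,1]<.55*im[:,:,0])&(im[:,:,2]<.55*im[:,:,0])
    n,l,st,c=cv2.connectedComponentsWithStats(m.astype(np.uint8))
    for i in range(1,n):
        p=atd(s,*c[i])
        if st[i,4]>6 and p is not None and p[2]>.09: print(cam,c[i],st[i,2:],p)
    print(proj(s,[.539,-.0464,.118]),proj(s,[.587,-.0484,.118]))
E
```

```text
scene [63.8636 87.9545] [10 10 44] [ 0.166 -0.719  0.09 ]
scene [340.0083 208.3583] [ 17  26 120] [0.5771 0.0913 0.1208]
scene [281.2963 208.5432] [10 10 81] [ 0.5948 -0.0474  0.1311]
[283.3119 193.4896] [281.1066 209.1899]
top [539.5303 380.4697] [10 10 66] [ 0.1591 -0.7161  0.0915]
[285.0056 218.173 ] [286.6434 200.6333]
```

Lever is at its end stop (force rose to 13.7 N). The scene camera puts the ball at (281.3,208.5), against (281.1,209.2) predicted for fully on. I'll back off and up.

step_arm(targets=[{"claw": -1,"tx": 0,"ty": 0,"tz": -0.3,"spin": 0},{"claw": -1,"tx": 0,"ty": 0,"tz": -0.7,"spin": 0},{"claw": -1,"tx": -0.5,"ty": 0,"tz": 0,"spin": 0},{"claw": -1,"tx": -1,"ty": 0,"tz": 0,"spin": 0},{"claw": -1,"tx": -0.6,"ty": 0,"tz": 0,"spin": 0},{"claw": -1,"tx": 0,"ty": 0,"tz": 0,"spin": 0},{"claw": -1,"tx": 0,"ty": 0,"tz": 0,"spin": 0}])

```text
time_s: 24.22
eef_pos: [0.514, -0.0489, 0.2094]
orientation: [0.707, 0.015, 0.707, -0.015]
ft_force: [0.3, 0.0, 0.2]
finger_gap: 0.0001
```

```bash
python3 - <<'E'
from h import *
np.set_printoptions(precision=4,suppress=True)
o=get_obs();print(o['eef_pos'],o['ft_force'],np.abs(o['joint_vel']).max())
for cam in('scene','top','wrist'):
    shot(cam,'M'+cam);s=load('M'+cam);im=s['im'].astype(int)
    m=(im[:,:,0]>110)&(im[:,:,1]<.55*im[:,:,0])&(im[:,:,2]<.55*im[:,:,0])
    n,l,st,c=cv2.connectedComponentsWithStats(m.astype(np.uint8))
    for i in range(1,n):
        p=atd(s,*c[i])
        if st[i,4]>6 and p is not None and p[2]>.09: print(cam,c[i],st[i,2:],p)
    print(cam,'on exp',proj(s,[.587,-.0484,.118]),'cap exp',proj(s,[.5686,.0876,.137]),atd(s,*proj(s,[.5686,.0876,.137])))
E
```

```text
[ 0.514  -0.0489  0.2094] [0.3202 0.0068 0.1843] 0.018787971010156987
scene [64.2826 87.8696] [11 10 46] [ 0.1688 -0.7158  0.0929]
scene [340.1649 207.134 ] [17 17 97] [0.5776 0.0912 0.1264]
scene [281.3457 208.5432] [10 10 81] [ 0.5932 -0.0474  0.129 ]
scene [337.8387 219.4194] [14  8 31] [0.5894 0.0886 0.0925]
scene on exp [281.1066 209.1899] cap exp [339.0564 201.3051] [0.5688 0.0876 0.1373]
top [539.4776 380.4328] [10 10 67] [ 0.1591 -0.7166  0.0904]
top on exp [286.6434 200.6333] cap exp [235.0848 203.1468] [0.5684 0.0875 0.138 ]
wrist [380.9409 207.7988] [ 36  35 964] [ 0.5842 -0.0436  0.1312]
wrist on exp [379.2452 208.1264] cap exp [367.8612 -14.3211] [0.5396 0.0569 0.2584]
```

The ball stayed at its on position after release, in both the scene and wrist cameras. The cap top is at 0.137–0.138 m on the holder axis, and the arm is clear. Handing in.

```bash
python3 -c "
from station import close_job
print(close_job())"
```

```text
the job is handed in; nothing more can be done
None
```

The job is done and handed in at about 24 s of the 69 s allowed; `close_job` gave no verdict. I stood the red-banded fuse in the holder, fitted the orange cap over it and twisted it clockwise into the lock. Then I threw the lever fully on and let go, with the arm clear of everything.

**Last checks:**
- **Fuse:** its top measured about 0.103 m, which is the seated height. I took this before the cap covered it and could not see it afterwards.
- **Cap:** it is turned about 61° from the slots, with its foot about 18.7 mm above the holder origin (19 mm is locked). It is level and within about 1 mm of the axis. After the lever was thrown, its top was still at 0.137–0.138 m.
- **Lever:** the push ended at the stop with 13.7 N. After release, the scene and wrist cameras both put the ball within 2 px of the fully-on position. In the top camera the ball did not show up, so that view confirmed nothing.

**What disagreed:**
- My first two moves were refused because every row needs all five fields; nothing moved.
- Wrist-camera heights read about 1.7 mm high, so I made the fits by comparing positions within the same wrist picture.
- One fit of the held fuse's offset disagreed with the depth readings, because the fuse ends appear chamfered. I used the depth readings.

I did not measure the blue-banded fuses, gauge or screwdriver again at the end. No move was aimed near the gauge or screwdriver, and the blue fuses were only near the arm when I lifted the red one out.

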